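# Unlock a positioning stage and set it to its index without backlash

## Task

Lift the steel locking bar straight up out of its two brackets, keeping it level, and lay it across the two rubber strips of its rest. Then, moving the carriage only with the knob, run its pointer about 5 mm beyond the index post and bring it back towards the knob so that it stops level with the index, with the play taken up: the brass nut must end up resting against the knob-side horn of the carriage fork. If it comes back too far, go beyond the index and approach again; let go of everything at the end.

Things in the scene. Friction and masses are not known exactly. Their poses are not given: they have to be found in the camera images.
- stage: fixed grey positioning stage, plate 200 x 320 x 16 mm; origin under the plate's centre, z up. Its y axis is the line of travel: the gearbox with the knob (axis at x 0, y -120 mm; gearbox top 75 mm high) is at the -y end, +y is away from the knob. The bar lies along x in two open-topped U brackets at x = -88 and +88 mm, y = +20 mm: slot 24 mm wide, slot floor 85 mm high, cheeks up to 115 mm high
- bar_mid (a point): centre (half-way up) of the loose locking bar: square steel bar 200 mm long (its x axis), 20 x 20 mm, 0.2 to 0.45 kg. At first it lies in the brackets with its centre 95 mm above the bench; near its middle nothing is beside it, the carriage deck is 41 mm below its centre. It also passes between two pairs of carriage lugs (28 mm apart, at 52 mm either side of the bar's middle, tops 100 mm high) and so locks the carriage; lift its underside above 115 mm before moving sideways
- rest: fixed rest for the bar: plastic plate 160 x 90 x 6 mm with two rubber strips across it, each 24 mm wide (x) and 86 mm long (y), at x = -60 and +60 mm, tops 28 mm high. Origin under the plate's centre. The bar lies along the rest's x axis on both strips, its centre then 38 mm above the origin. It stands on either side of the stage
- knob (a joint): knob angle, rad: grows clockwise seen from above. The knob drives the nut without slip: +1 rad moves the nut 10 mm away from the knob (+y of the stage). Turning takes 0.06 N m in the play, 0.1 N m when it moves the carriage; it stays where it is left
- knob_grip (a point): point to grip the knob, on its vertical axis, 105 mm above the bench. The grip is an upright black bar 70 mm long (the point's x axis, turning with the knob), 16 mm thick (y axis), from 83 to 120 mm high, on a disc of 72 mm diameter; take it across its thickness from above. It needs about 2 to 4 rad in all, more than one grasp of at most 1.5 rad can give
- carriage: aluminium carriage, deck 140 x 104 mm, slides along the stage's y on rails, with about 4 N of friction; it stays where it is left. Its origin and axes coincide with the stage's when its travel is 0; travel -12 to +45 mm. Do not touch it with the robot
- carriage_pointer (a point): tip of the thin blade in the middle of the carriage's steel pointer block (14 mm wide along y, as wide as the index post, so that their sides are flush when set), on the +x side of the deck, 57 mm above the bench; axes as the stage's
- index_tip (a point): tip of the thin dark blade on top of the fixed steel index post (14 mm square, its tip 54 mm above the bench, standing on the stage plate beside the carriage on its +x side); axes as the stage's. The carriage is set when pointer and tip have the same y along the stage; at first the pointer is 12 to 26 mm short of it, on the knob's side
- nut_mid (a point): middle of the top of the brass nut, a block 36 x 20 mm (20 mm along y), top 72 mm above the bench, between knob and carriage; it moves with the knob
- fork_mid (a point): middle between the two upright horns of the carriage fork, in which the nut stands with play. The nut is free over 7 mm: it touches the far horn (pushes the carriage away from the knob) when nut_mid is 3.5 mm to +y of fork_mid, and the knob-side horn (pulls the carriage towards the knob) when it is 3.5 mm to -y, along the stage
- jar: bystander: amber jar, 60 mm diameter, 75 mm high; leave alone; origin under its centre
- beaker: bystander: clear open beaker, 70 mm diameter, 90 mm high; leave alone; origin under its centre
- driver: bystander: screwdriver lying on the bench; leave alone; origin under its middle
- cartridge_box: bystander: fixed white box of cartridges, 150 x 90 mm, 65 mm high, on the other side of the stage from the rest; origin under its centre
- bar: the same locking bar; origin at the centre of its underside, axes as bar_mid
There are look-alikes about, which are no part of the job. Of the things that look like the bar, the larger one is meant. Of the things that look like the rest, take the one that is farthest to the robot's left at the start.

How it is judged:
On the way, in this order (a step that is already met when the one before it is completed fails the run):
1. the bar is lifted clear of the brackets, level (height (world z) of bar_mid above 0.127 m and angle between bar_mid's own x axis and vertical between 1.37 and 1.77 rad), for 0.1 s.
2. the bar lies on its rest, let go (x of bar_mid in the frame of rest between -0.04 and 0.04 m and y of bar_mid in the frame of rest between -0.033 and 0.033 m and z of bar_mid in the frame of rest between 0.033 and 0.043 m and angle between the x axis of bar_mid and the x axis of rest, either way round below 0.3 rad and contact force between the fingers and bar below 0.2 N and linear speed of bar below 0.03 m/s), for 0.2 s.
3. the pointer has been run at least 2 mm beyond the index (y of carriage_pointer in the frame of index_tip above 0.002 m), for 0.05 s.
At the end, for the whole second after the job is handed in: Bar at rest on both strips of its rest (centre within 40 mm along, 33 mm across, 0.3 rad). Carriage at rest, pointer within 1.7 mm of the index along the travel; nut against the knob-side horn: nut_mid more than 2 mm to the knob's side of fork_mid (3.5 mm is contact) (y of carriage_pointer in the frame of index_tip between -0.0017 and 0.0017 m and y of nut_mid in the frame of fork_mid below -0.002 m and x of bar_mid in the frame of rest between -0.04 and 0.04 m and y of bar_mid in the frame of rest between -0.033 and 0.033 m and z of bar_mid in the frame of rest between 0.033 and 0.043 m and angle between the x axis of bar_mid and the x axis of rest, either way round below 0.3 rad and linear speed of carriage below 0.005 m/s and linear speed of bar below 0.02 m/s); the robot touches nothing.
It fails at once if the bar is tilted more than 0.35 rad (angle between bar_mid's own x axis and vertical below 1.22 rad or angle between bar_mid's own x axis and vertical above 1.92 rad).
It fails at once if the robot pushes the carriage directly (more than 4 N) (contact force between any of the fingers, the arm and carriage above 4 N).
It fails at once if a bystander is shifted by more than 25 mm (distance of any of jar, beaker, driver from where it was at the start of the episode above 0.025 m).
It also fails if it takes over 67 s, if anything falls off the work surface, if the arm or the gripper's body presses on something with over 40 N, if the wrist force passes 120 N, or if a joint passes its speed limit or range.

## Robot

A 6-joint arm with a two-finger parallel gripper is mounted at the origin on the work surface. World frame = base frame: x ahead of the robot, y to its left, z up, the work surface at z = 0. Lengths are in m, angles in rad, forces in N, time in s.
With the tool pointing down it reaches from about 0.25 to 0.725 m from the base axis. Payload 4 kg.
Tool frame: the origin (TCP) lies midway between the tips of the shut fingers; the grasp point (between the pads) lies 19 mm behind it; z points along the fingers, y is the direction in which the jaws open and shut (so a half turn about z gives the same grasp; the last joint's range is limited). The gripper opens to 85 mm and grips with 20 to 120 N. Pads are 22 mm wide; open, the fingers measure 114 mm over their backs; the gripper's body (76 mm by 85 mm) begins 54 mm behind the grasp point. The pads swing forward as they close: fully open they stand 13 mm farther back than shut.
Start: joints at [1.167, 0.241, 0.005, 1.335, 0, 1.571], TCP at [0.196, 0.46, 0.231] pointing down, gripper open.
Joint ranges: [-2.72, 2.72], [-1.05, 1.87], [-1.09, 1.28], [-1.99, 2.15], [-1.42, 1.44], [-3.14, 3.14]. Speed limits (rad/s): [2.79, 2.79, 3.14, 3.14, 3.14, 3.14].

## Interface

Orientations are given as a unit quaternion [x, y, z, w].
In Python, from workcell import monitor, cams, order gives the robot as it stands.
- The arm moves only by the tool send_rows, never from a script. Its argument "moves" is a list of rows, each a list of 4 numbers: the shift along the tool's x, y, z as a fraction of full scale, then the turn about the tool's z as a fraction of full scale. A call has 1 to 20 rows; each row shifts and turns the commanded pose from where the row before left it, along the tool's axes as they then stand; what a row does not reach is not made up. Full scale, the value 1, is 100 cm for a shift and 0.1 rad for a turn. A row lasts 1/10 s, in which the tool goes at most 50 mm and 8.59 degrees, less where a joint would pass 70% of its speed; a pose out of reach is approached as far as the arm can. A call with a number of a shift or a turn outside -1 to 1 is refused whole. A call with a gripper value outside its range is refused whole. "claw" is the gripper's target within -1 to 1 (fully open at 1, half-way at 0, shut at -1), set as the call begins (left out, the last holds). The fingers move at their own pace and stop on an object; the grip force is fixed at half the most. Time passes only in rows, so rows that do not move let the fingers close. It gives the time, the measured TCP pose, the force and the opening at its end, in the units of the state.
- monitor.get_obs(): the state, without advancing time (a new reading comes with each control period).
- cams.camera(name): name is "side" or "top" or "wrist"; returns (picture, depth): 384x512x3 uint8, blue, green, red; 384x512 float32, m along the optical axis (not along the pixel's ray), 0 where there is no reading.
- cams.camera_info(name): a dict with "intrinsics" (3x3 intrinsics, pixels), "distortion" ([k1, k2, p1, p2, k3] as OpenCV has them; the pictures are not rectified), "T" (4x4, takes a point from camera to world coordinates); the wrist camera has in their place "mount" (4x4, takes a point from camera to tool coordinates, whose origin is the TCP and whose axes are the flange's). Camera axes: x right, y up, looking along -z (the intrinsics and any distortion apply to the point x, -y, -z); pixel columns grow to the right and rows downward; lengths in m; the calibration is good to about 2 mm. A picture is of the moment at which its call begins: read the wrist's pose just before it. camera_info takes no time and is no camera call.
- order.job_done(): hands the job in, once; it reports no verdict.
The state is a dict: "clock": time; "joint_pos": joint angles; "joint_vel": joint speeds; "tau": joint torques, N m; "eef_pos": TCP position; "tool_rot": TCP orientation; "ft_force": force on the tool from outside, world axes, zero at the start; "ft_torque": the same for the moment, N m; "grip_width": finger opening in m.
Only numpy, scipy, OpenCV 4.12 (cv2) and the standard library are available. Lean on these libraries where they do the work, as an engineer would, in place of code of your own. Each camera call takes 0.05 s, during which the arm holds its last target.

## Working session

There is one attempt and no reset: what is moved stays moved. The work goes in short steps, Python scripts to look and compute and a tool call to move; the robot and the scene stay as the last step left them, time stands still between calls to the robot, and variables do not carry over. Pictures are saved under pics/ and viewed, and the job is handed in when it is done.

Besides the shell and the picture viewer there is one more tool, called after "Emit:" as name(argument=value, ...) on one line, values as JSON. send_rows: Moves the arm, as the interface text tells. Its arguments: {"type":"object","properties":{"moves":{"type":"array","items":{"type":"array","items":{"type":"number","minimum":-1,"maximum":1}}},"claw":{"type":"number"}},"required":["moves"]}

```bash
ls; mkdir -p pics
cat > h.py <<'E'
import numpy as np, cv2
from workcell import monitor, cams, order
from scipy.spatial.transform import Rotation as R
def shot(name,tag):
    o=monitor.get_obs(); p,d=cams.camera(name); i=cams.camera_info(name)
    if 'T' in i: T=np.array(i['T'])
    else:
        W=np.eye(4); W[:3,:3]=R.from_quat(o['tool_rot']).as_matrix(); W[:3,3]=o['eef_pos']; T=W@np.array(i['mount'])
    cv2.imwrite(f'pics/{tag}.png',p); np.savez(f'pics/{tag}.npz',p=p,d=d,T=T,K=np.array(i['intrinsics']),D=np.array(i['distortion'],float))
    return p,d
def load(tag): return np.load(f'pics/{tag}.npz')
def ray(s,uv):
    n=cv2.undistortPoints(np.array(uv,float).reshape(-1,1,2),s['K'],s['D']).reshape(-1,2)
    return np.c_[n[:,0],-n[:,1],-np.ones(len(n))]
def atz(s,uv,z):
    r=ray(s,uv)@s['T'][:3,:3].T; c=s['T'][:3,3]
    return c+r*((z-c[2])/r[:,2])[:,None]
def bydepth(s,uv):
    r=ray(s,uv); d=np.array([s['d'][int(round(v)),int(round(u))] for u,v in np.atleast_2d(uv)])
    return (r*d[:,None])@s['T'][:3,:3].T+s['T'][:3,3]
def proj(s,P):
    P=np.atleast_2d(P); q=(P-s['T'][:3,3])@s['T'][:3,:3]; q=q*[1,-1,-1]
    return cv2.projectPoints(q.reshape(-1,1,3),np.zeros(3),np.zeros(3),s['K'],s['D'])[0].reshape(-1,2)
def crop(tag,x0,y0,x1,y1,k,out):
    p=load(tag)['p'][y0:y1,x0:x1]; cv2.imwrite(f'pics/{out}.png',cv2.resize(p,None,fx=k,fy=k,interpolation=cv2.INTER_CUBIC))
E
python3 - <<'E'
from h import *
o=monitor.get_obs(); print(o)
for n in ['top','side','wrist']: shot(n,n+'0'); print(n,np.round(load(n+'0')['T'],3).tolist())
E
```

```text
pics
{'clock': 0.0, 'joint_pos': array([1.16699060e+00, 2.41441897e-01, 3.71721390e-03, 1.33521452e+00,
       2.96768674e-05, 1.57082774e+00]), 'joint_vel': array([ 1.96002865e-03,  4.64577495e-04,  7.31231683e-04, -1.18853281e-03,
       -9.16889278e-04,  8.57209468e-06]), 'tau': array([-6.60666083e-04, -3.72320223e+01,  2.52405685e+01,  1.68818113e-02,
       -3.65036078e-05, -1.21095735e-05]), 'eef_pos': array([0.19619985, 0.45919927, 0.23039586]), 'tool_rot': array([ 2.00549190e-01,  9.79683048e-01, -1.04670258e-03, -2.29380406e-04]), 'ft_force': array([-0.38438389, -0.48569962,  0.50793997]), 'ft_torque': array([ 0.01248662, -0.00215139,  0.03193092]), 'grip_width': 0.08526099387240703}
top [[-0.001, 0.98, -0.197, 0.315], [-1.0, -0.0, 0.002, -0.051], [0.002, 0.197, 0.98, 1.18], [0.0, 0.0, 0.0, 1.0]]
side [[-0.999, 0.008, -0.032, 0.499], [-0.028, -0.684, 0.729, 0.792], [-0.016, 0.729, 0.684, 0.884], [0.0, 0.0, 0.0, 1.0]]
wrist [[0.393, -0.875, -0.282, 0.124], [0.919, 0.374, 0.123, 0.49], [-0.002, -0.308, 0.952, 0.373], [0.0, 0.0, 0.0, 1.0]]
```

View pics/top0.png

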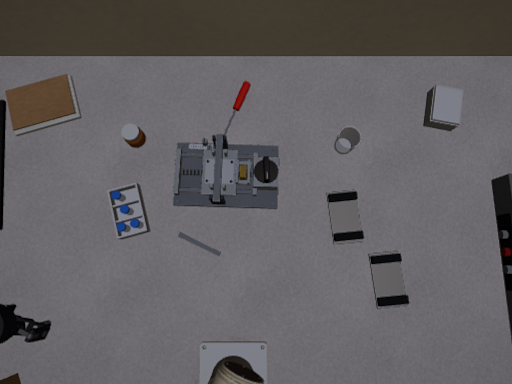

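View pics/side0.png

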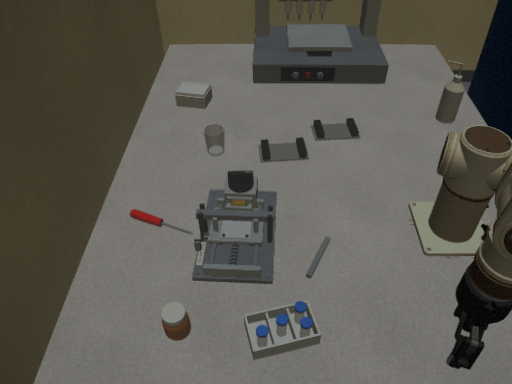

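View pics/wrist0.png

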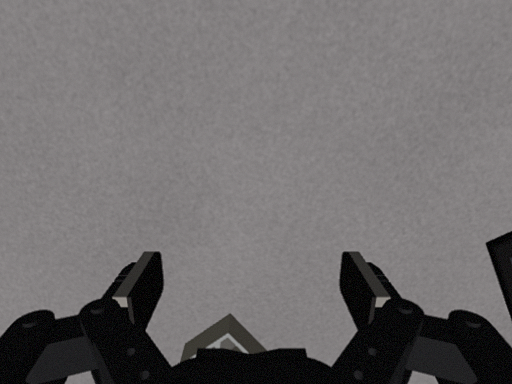

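Bar candidates in the top view: the big bar across the stage at (218,170) and a smaller bar loose on the bench at (200,244). I take the larger one, in the brackets. Rest candidates: (345,216) and (388,279). The robot's left is +y, which is image left, so I take (345,216). Next come close crops of both.

Run:
```python
from h import *
crop('top0',165,125,290,218,6,'c1'); crop('top0',310,180,420,320,5,'c2'); crop('side0',185,165,290,285,6,'c3')
s=load('top0')
print(bydepth(s,[[345,216],[388,279],[335,216],[265,170]]).round(3))
```

```text
[[ 0.456 -0.34   0.008]
 [ 0.269 -0.459  0.005]
 [ 0.457 -0.31   0.004]
 [ 0.574 -0.092  0.119]]
```

View pics/c1.png

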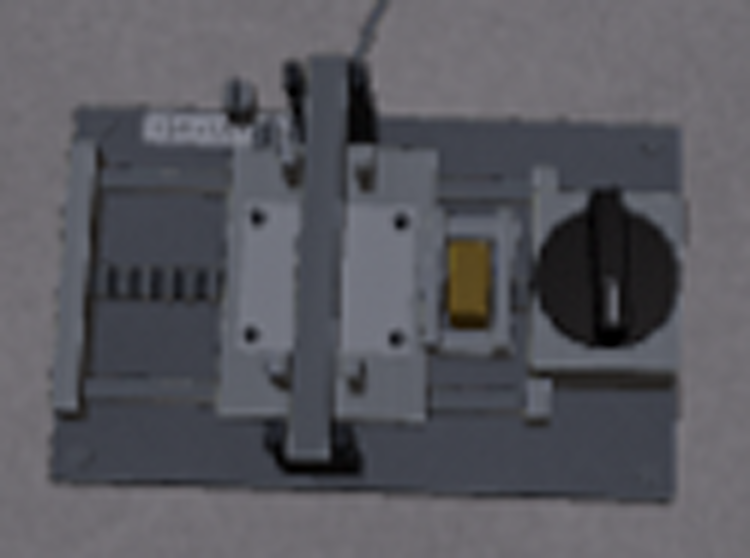

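View pics/c2.png

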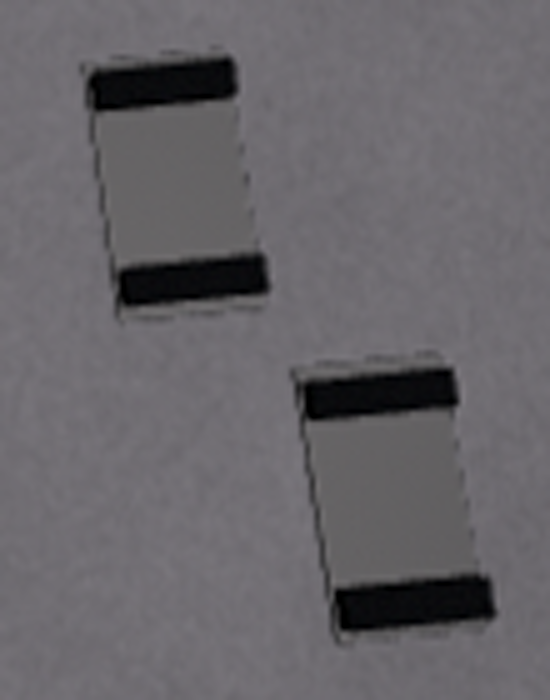

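View pics/c3.png

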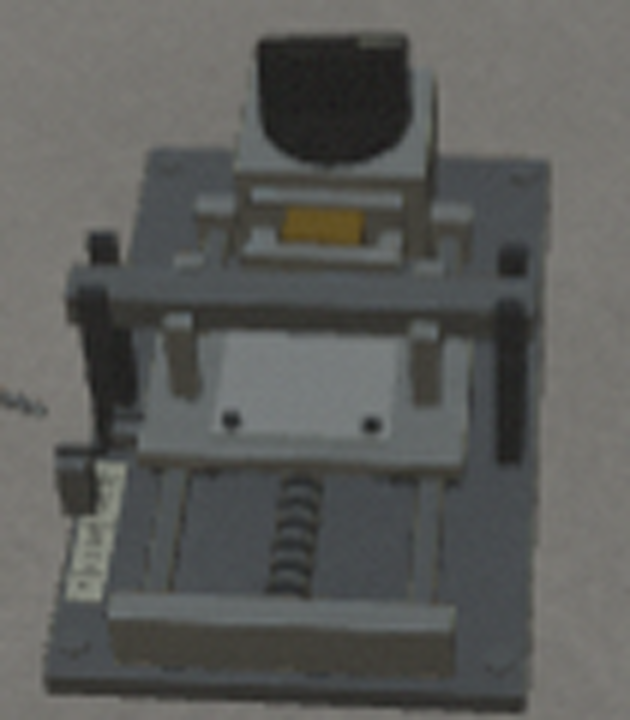

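Run:
```python
from h import *
s=load('top0')
f=lambda L:[[165+(x+.5)/6-.5,125+(y+.5)/6-.5] for x,y in L]
P=atz(s,f([(75,106),(682,125),(673,492),(48,478)]),.016); print('plate',P.round(4).tolist())
print('ctr',P.mean(0)); d=(P[0]+P[3]-P[1]-P[2])/2; print('yaw y-axis',np.degrees(np.arctan2(-d[0],d[1])),np.hypot(*d[:2])); e=(P[0]+P[1]-P[2]-P[3])/2; print('yaw x',np.degrees(np.arctan2(e[1],e[0])),np.hypot(*e[:2]))
B=atz(s,f([(328,57),(309,455)]),.105); print('bar',B,np.hypot(*(B[0]-B[1])[:2]))
G=atz(s,f([(607,187),(610,333)]),.12); print('grip',G)
# side
s2=load('side0'); g=lambda L:[[185+(x+.5)/6-.5,165+(y+.5)/6-.5] for x,y in L]
B=atz(s2,g([(70,283),(545,297)]),.105);print('bar side (mid top edges rough)',B)
r=lambda L:[[310+(x+.5)/5-.5,180+(y+.5)/5-.5] for x,y in L]
Q=atz(s,r([(88,72),(236,56),(268,292),(118,306)]),.028);print('rest strips outer corners',Q.round(4).tolist(),Q.mean(0))
a=(Q[0]+Q[1]-Q[2]-Q[3])/2;print(np.degrees(np.arctan2(a[1],a[0])),np.hypot(*a[:2]),'expect .144', np.hypot(*(Q[0]-Q[1])[:2]))
```

```text
plate [[0.6891, 0.1802, 0.016], [0.6787, -0.1386, 0.016], [0.4844, -0.1312, 0.016], [0.4917, 0.1866, 0.016]]
ctr [0.58599324 0.02428208 0.016     ]
yaw y-axis -1.5971260908838703 0.3184146679569452
yaw x -2.0144778779537886 0.19600565840200446
bar [[0.68549129 0.04020877 0.105     ]
 [0.48910404 0.04608419 0.105     ]] 0.1964751235672163
grip [[ 0.61556178 -0.09465719  0.12      ]
 [ 0.54457327 -0.09549124  0.12      ]]
bar side (mid top edges rough) [[0.68683481 0.04181357 0.105     ]
 [0.48501869 0.04734188 0.105     ]]
rest strips outer corners [[0.5212, -0.2842, 0.028], [0.531, -0.3746, 0.028], [0.3884, -0.3858, 0.028], [0.3802, -0.2964, 0.028]] [ 0.45519252 -0.33525069  0.028     ]
4.720149790006538 0.14228448651981887 expect .144 0.09100948808821561
```

Emit:
send_rows(moves=[[-0.037,-0.0164,0,0],[-0.037,-0.0164,0,0],[-0.037,-0.0164,0,0],[-0.037,-0.0164,0,0],[-0.037,-0.0164,0,0],[-0.037,-0.0164,0,0],[-0.037,-0.0164,0,0],[-0.037,-0.0164,0,0],[-0.037,-0.0164,0,0],[-0.037,-0.0164,0,0],[-0.037,-0.0164,0,0],[-0.037,-0.0164,0,0],[-0.037,-0.0164,0,0],[-0.037,-0.0164,0,0],[0,0,0,-0.93],[0,0,0,-0.93],[0,0,0,-0.93],[0,0,0,-0.93],[0,0,0,0]], claw=1)

```text
clock: 2.05
eef_pos: [0.5824, 0.045, 0.2307]
tool_rot: [0.016, 1.0, -0.0, -0.001]
ft_force: [-0.3, -0.2, 0.3]
grip_width: 0.0852
```

Run:
```python
from h import *
o=monitor.get_obs(); print(o['clock'],o['joint_pos'].round(3),o['eef_pos'],R.from_quat(o['tool_rot']).as_matrix().round(4).tolist())
shot('wrist','w1')
```

```text
2.05 [0.077 0.411 0.244 1.405 0.    0.109] [0.5823565  0.04499944 0.23073239] [[-0.9995, 0.0322, -0.0011], [0.0322, 0.9995, -0.0001], [0.0011, -0.0001, -1.0]]
```

View pics/w1.png

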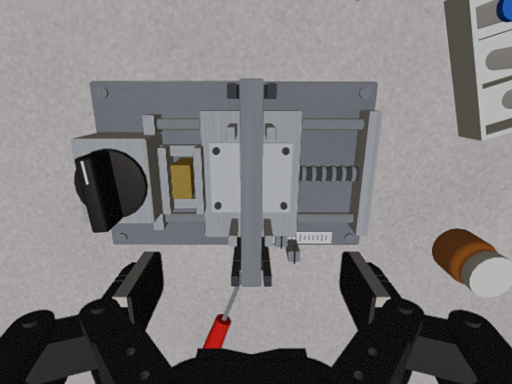

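Run:
```python
from h import *
s=load('w1')
crop('w1',60,60,400,310,2.3,'c4')
print(bydepth(s,[[252,100],[252,180],[252,260]]).round(4))
P=atz(s,[[240.5,80],[263,80],[238,285],[270,285]],.105);print(P.round(4), P.mean(0))
crop('w1',190,190,320,310,6,'c5')
```

```text
[[0.5074 0.0476 0.1054]
 [0.5766 0.0454 0.1051]
 [0.6582 0.0428 0.1053]]
[[0.4913 0.0386 0.105 ]
 [0.4919 0.0571 0.105 ]
 [0.6866 0.0276 0.105 ]
 [0.6877 0.0602 0.105 ]] [0.58938938 0.04588583 0.105     ]
```

View pics/c4.png

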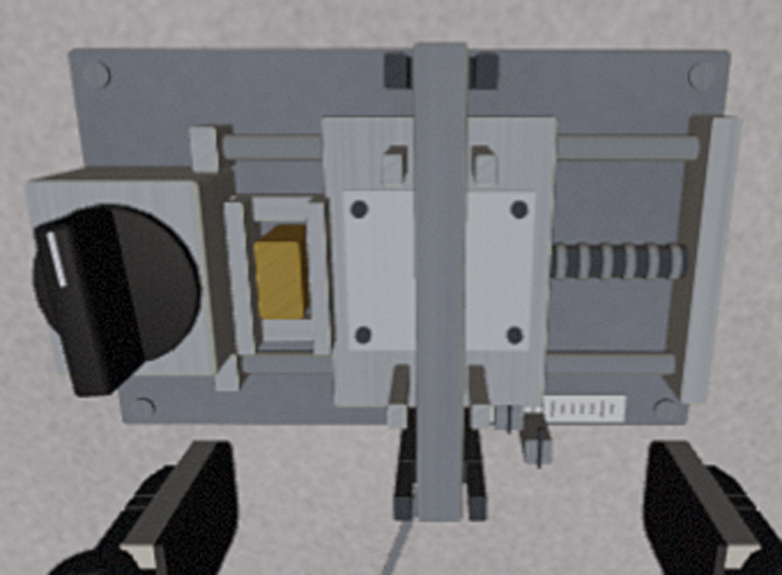

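View pics/c5.png

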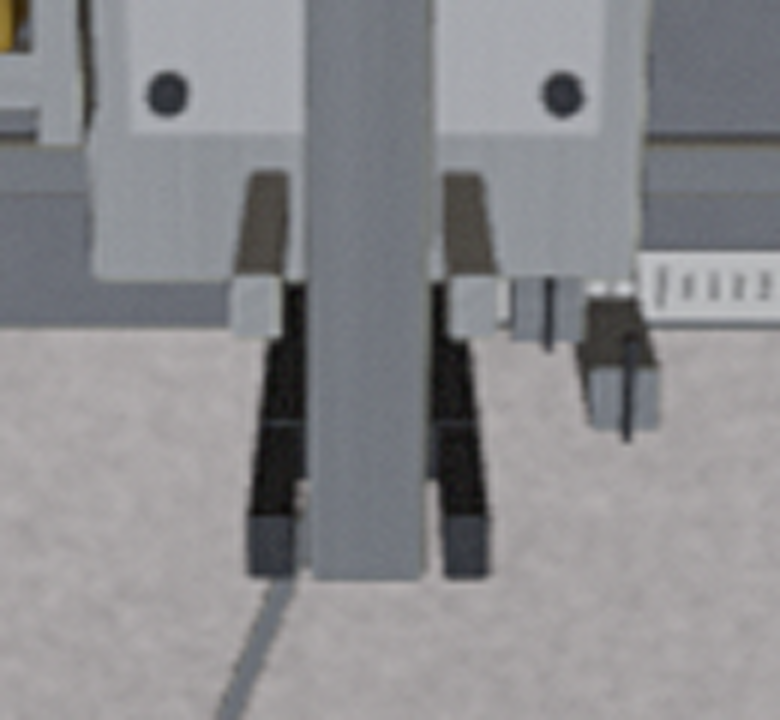

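Wrist view: the bar top runs from (252,79) to (252,285), with nothing beside it at mid-length. Knob grip is at the left around (100,190), nut at (181,179), and pointer/index blades near (281,240) and (294,250).

Emit:
send_rows(moves=[[-0.006,0,0,0],[0,0,0.03,0],[0,0,0.03,0],[0,0,0.03,0],[0,0,0.03,0],[0,0,0.02,0],[0,0,0.011,0],[0,0,0,0],[0,0,0,0]], claw=0)

```text
clock: 3.0
eef_pos: [0.5894, 0.045, 0.0811]
tool_rot: [0.016, 1.0, 0.0, 0.001]
ft_force: [1.2, -0.6, 0.5]
grip_width: 0.0427
```

Emit:
send_rows(moves=[[0,0,0,0],[0,0,0,0],[0,0,0,0],[0,0,0,0],[0,0,0,0],[0,0,0,0],[0,0,0,0],[0,0,0,0]], claw=-1)

```text
clock: 3.8
eef_pos: [0.5899, 0.0449, 0.0821]
tool_rot: [0.016, 1.0, 0.0, 0.002]
ft_force: [0.2, -0.8, 6.5]
grip_width: 0.0191
```

Emit:
send_rows(moves=[[0,0,-0.005,0],[0,0,-0.01,0],[0,0,-0.015,0],[0,0,-0.02,0],[0,0,-0.02,0],[0,0,-0.01,0],[0,0,0,0],[0,0,0,0]])

```text
clock: 4.6
eef_pos: [0.5881, 0.0449, 0.1596]
tool_rot: [0.016, 1.0, -0.0, -0.001]
ft_force: [-0.3, -0.2, -3.6]
grip_width: 0.0189
```

Run:
```python
from h import *
o=monitor.get_obs(); print(o['clock'],o['joint_pos'].round(3),o['eef_pos'],R.from_quat(o['tool_rot']).as_matrix().round(4).tolist(),o['ft_force'])
shot('side','s2');crop('side0',0,0,10,10,1,'x');crop('s2',150,120,400,300,3,'c6')
```

```text
4.6 [0.076 0.456 0.127 1.243 0.    0.108] [0.58808289 0.04490615 0.1596273 ] [[-0.9995, 0.0318, -0.0012], [0.0318, 0.9995, -0.0], [0.0012, -0.0001, -1.0]] [-0.27933172 -0.19549555 -3.64066637]
```

View pics/c6.png

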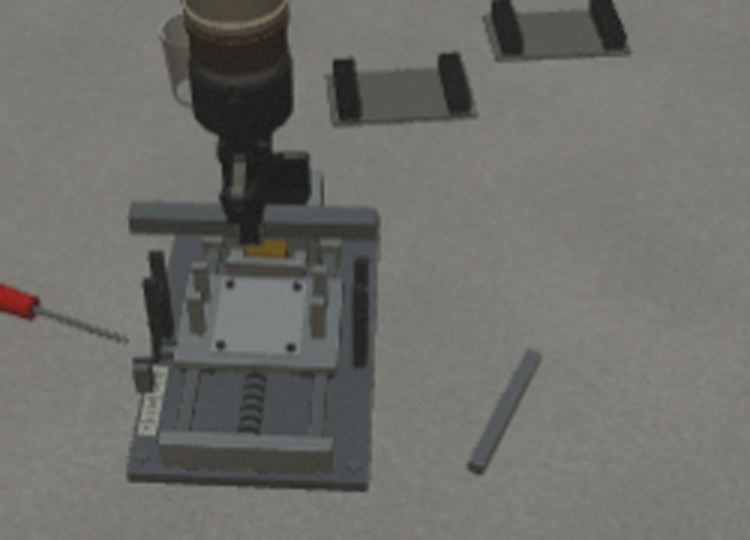

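Bar is level and clear of the brackets. Next I carry it over the rest.

Emit:
send_rows(moves=[[0.005,-0.016,0,0],[0.01,-0.032,0,0],[0.01,-0.032,0,0],[0.01,-0.032,0,0],[0.01,-0.032,0,0],[0.01,-0.032,0,0],[0.01,-0.032,0,0],[0.01,-0.032,0,0],[0.01,-0.032,0,0],[0.01,-0.032,0,0],[0.01,-0.032,0,0],[0.01,-0.032,0,0],[0.006,-0.016,0,0],[0,0,0,-0.6],[0,0,0,-0.6],[0,0,0,0],[0,0,0,0]])

```text
clock: 6.35
eef_pos: [0.4549, -0.3347, 0.1598]
tool_rot: [-0.044, 0.999, 0.0, -0.001]
ft_force: [-0.4, -0.3, -3.1]
grip_width: 0.0191
```

Run:
```python
from h import *
o=monitor.get_obs(); print(o['clock'],o['joint_pos'].round(3),o['eef_pos'],R.from_quat(o['tool_rot']).as_matrix().round(4).tolist(),o['ft_force'])
shot('wrist','w3');
```

```text
6.35 [-0.634  0.408  0.052  1.216  0.    -0.721] [ 0.45491231 -0.33466241  0.15976721] [[-0.9962, -0.087, -0.0011], [-0.087, 0.9962, 0.0009], [0.001, 0.001, -1.0]] [-0.38409984 -0.26214151 -3.06916103]
```

View pics/w3.png

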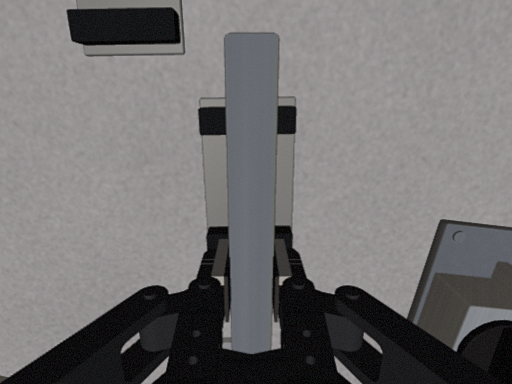

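Run:
```python
from h import *
s=load('w3')
P=atz(s,[[199,108],[296,107],[296,133],[199,134]],.028);print(P.round(4).tolist())
# strip: centre at rest x=-60 -> rest center
c=P.mean(0); d=P[0]-P[1]; d=d/np.linalg.norm(d)
d2=(P[1]-P[2])[:2]; print(c,np.degrees(np.arctan2(d[1],d[0])))
P2=atz(s,[[207,228],[292,227]],.028);print(P2)
print('bar near end',bydepth(s,[[252,45],[252,120],[252,200]]))
```

```text
[[0.3907, -0.3859, 0.028], [0.3826, -0.3026, 0.028], [0.4046, -0.2997, 0.028], [0.4129, -0.3851, 0.028]]
[ 0.39767783 -0.34333541  0.028     ] -84.47673631455288
[[ 0.502779   -0.3741867   0.028     ]
 [ 0.49459107 -0.29176509  0.028     ]]
bar near end [[ 0.35959386 -0.34329581  0.18255243]
 [ 0.38552    -0.34102544  0.18346283]
 [ 0.41760679 -0.33820854  0.18288793]]
```

Emit:
send_rows(moves=[[-0.002,-0.003,0.01,0],[0,0,0.025,0],[0,0,0.025,0],[0,0,0.025,0],[0,0,0.02,0],[0,0,0.015,0],[0,0,0.009,0],[0,0,0.003,0],[0,0,0.001,0],[0,0,0,0],[0,0,0,0]])

```text
clock: 7.5
eef_pos: [0.4584, -0.3383, 0.0283]
tool_rot: [-0.044, 0.999, -0.001, 0.001]
ft_force: [-0.8, -0.5, -3.7]
grip_width: 0.0189
```

Emit:
send_rows(moves=[[0,0,0.002,0],[0,0,0.001,0],[0,0,0,0],[0,0,0,0]])

```text
clock: 7.9
eef_pos: [0.4581, -0.3381, 0.0251]
tool_rot: [-0.044, 0.999, -0.0, 0.001]
ft_force: [-1.6, 1.4, 2.8]
grip_width: 0.0187
```

Emit:
send_rows(moves=[[0,0,0,0],[0,0,0,0],[0,0,0,0],[0,0,0,0],[0,0,0,0],[0,0,-0.01,0],[0,0,-0.03,0],[0,0,-0.04,0],[0,0,-0.04,0],[0,0,-0.04,0],[0,0,-0.02,0]], claw=0.2)

```text
clock: 9.0
eef_pos: [0.4591, -0.3389, 0.2096]
tool_rot: [-0.044, 0.999, -0.002, 0.003]
ft_force: [1.4, -0.2, -0.7]
grip_width: 0.0514
```

Run:
```python
from h import *
o=monitor.get_obs(); print(o['clock'],o['joint_pos'].round(3),o['eef_pos'],o['ft_force'])
shot('wrist','w4');
```

```text
9.0 [-0.636  0.385  0.15   1.328 -0.    -0.724] [ 0.45906817 -0.33887397  0.2096033 ] [ 1.41717476 -0.19097846 -0.68308921]
```

View pics/w4.png

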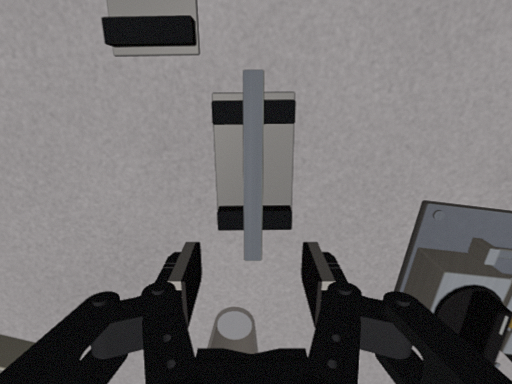

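Emit:
send_rows(moves=[[-0.018,0.029,0,0],[-0.018,0.029,0,0],[-0.018,0.029,0,0],[-0.018,0.029,0,0],[-0.018,0.029,0,0],[-0.018,0.029,0,0],[-0.018,0.029,0,0],[-0.018,0.029,0,0],[0,0,0,0.8],[0,0,0,0],[0,0,0,0]], claw=0.2)

```text
clock: 10.15
eef_pos: [0.5804, -0.0942, 0.2042]
tool_rot: [-0.005, 1.0, -0.0, -0.0]
ft_force: [-0.2, 0.7, -0.0]
grip_width: 0.0512
```

Run:
```python
from h import *
o=monitor.get_obs(); print(o['clock'],o['joint_pos'].round(3),o['eef_pos'],R.from_quat(o['tool_rot']).as_matrix().round(4).tolist())
shot('wrist','w5');shot('top','t5'); crop('t5',165,125,290,218,6,'c7')
```

```text
10.15 [-0.161  0.429  0.202  1.344 -0.    -0.17 ] [ 0.58035994 -0.09415561  0.20419455] [[-1.0, -0.0097, -0.0006], [-0.0097, 1.0, -0.0001], [0.0006, -0.0001, -1.0]]
```

View pics/w5.png

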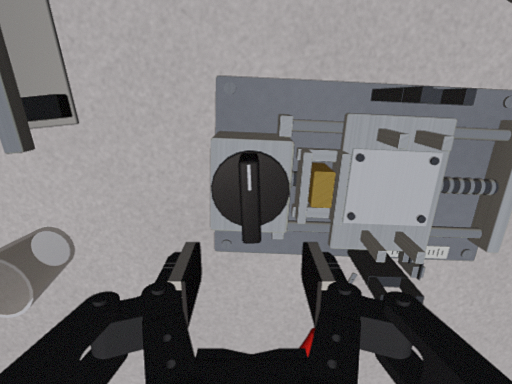

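View pics/c7.png

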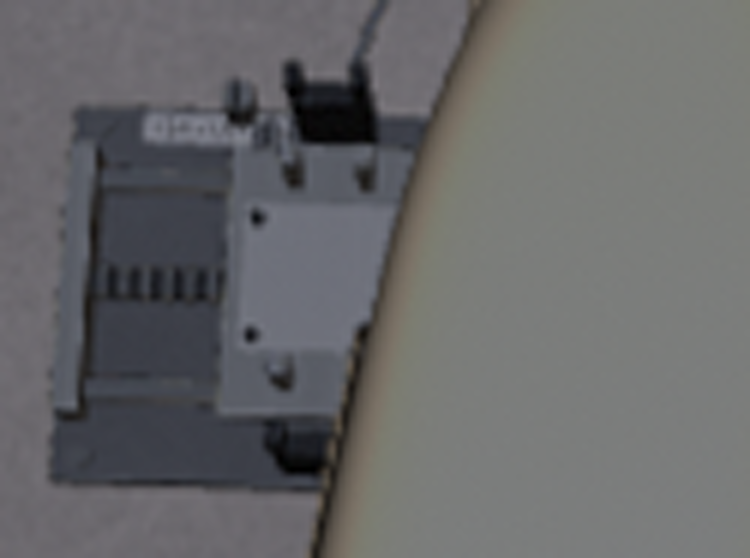

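Run:
```python
from h import *
crop('w5',205,135,335,250,6,'c8'); crop('w5',350,220,460,300,7,'c9')
```

```text
(no output)
```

View pics/c8.png

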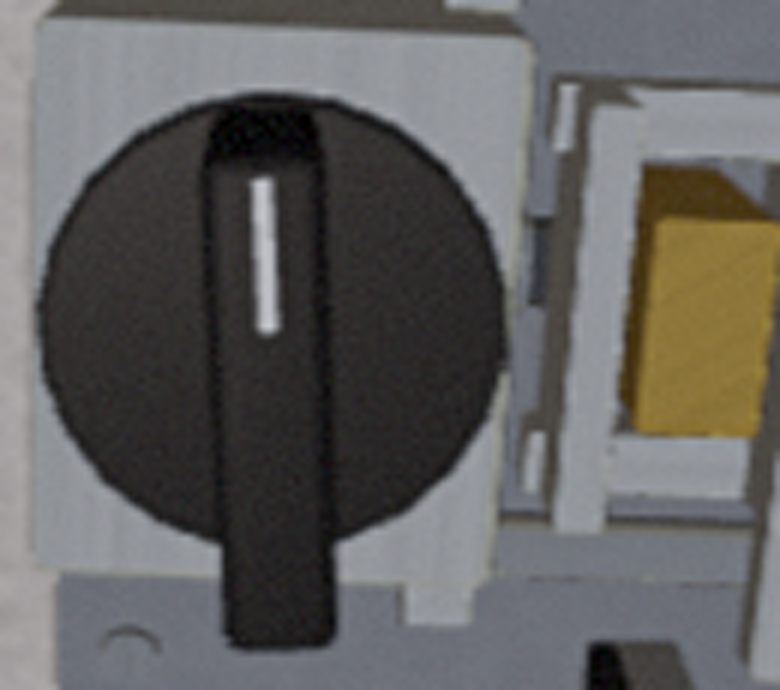

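View pics/c9.png

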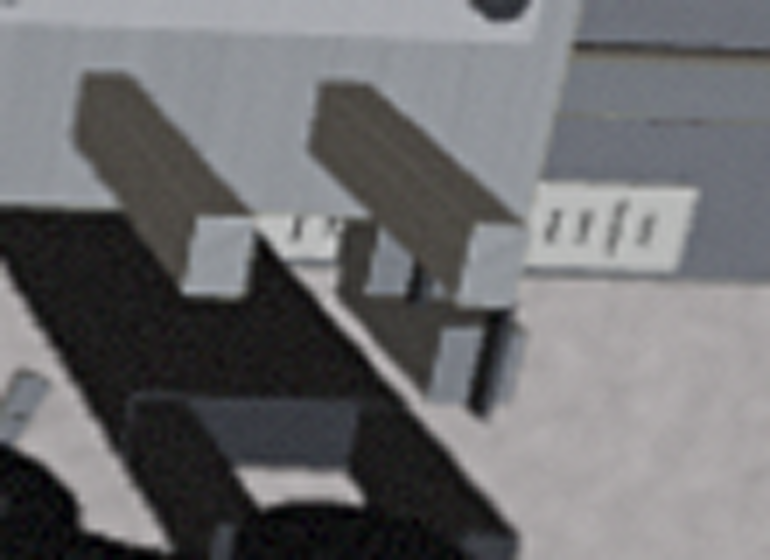

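Run:
```python
from h import *
s=load('w5'); f=lambda L:[[205+(x+.5)/6-.5,135+(y+.5)/6-.5] for x,y in L]
P=atz(s,f([(206,160),(324,155),(336,640),(230,645)]),.12);print(P.round(4).tolist(),P.mean(0))
a=(P[0]+P[1])/2-(P[2]+P[3])/2; print('dir',np.degrees(np.arctan2(a[1],a[0])),np.hypot(*a[:2]))
yaw=np.radians(-1.8); ey=np.array([-np.sin(yaw),np.cos(yaw)])
s=load('w1')
p=atz(s,[[281.3,242.5]],.057)[0]; i=atz(s,[[294.7,254]],.054)[0]; print(p,i,'pointer rel',(p-i)[:2]@ey*1000)
```

```text
[[0.549, -0.1042, 0.12], [0.5482, -0.0895, 0.12], [0.6152, -0.0867, 0.12], [0.6161, -0.1012, 0.12]] [ 0.58212046 -0.09539671  0.12      ]
dir -177.51452284410163 0.06714693047693644
[0.66451684 0.07618873 0.057     ] [0.68142732 0.0920792  0.054     ] pointer rel -16.413799202483915
```

Bar rests squarely on both strips. The pointer is about 16 mm short of the index. Knob grip centre is (0.582, -0.0955), lying almost along world x. Now I grasp it.

Emit:
send_rows(moves=[[-0.002,-0.0013,0.01,-0.2],[0,0,0.03,0],[0,0,0.03,0],[0,0,0.025,0],[0,0,0.015,0],[0,0,0.004,0],[0,0,0,0],[0,0,0,0]], claw=0.2)

```text
clock: 11.05
eef_pos: [0.5833, -0.0958, 0.0911]
tool_rot: [-0.014, 1.0, -0.0, 0.001]
ft_force: [-0.0, -0.2, 0.5]
grip_width: 0.0512
```

Emit:
send_rows(moves=[[0,0,0,0],[0,0,0,0],[0,0,0,0],[0,0,0,0],[0,0,0,0],[0,0,0,0],[0,0,0,0],[0,0,0,0]], claw=-1)

```text
clock: 11.85
eef_pos: [0.5833, -0.0951, 0.0915]
tool_rot: [-0.014, 1.0, 0.0, 0.001]
ft_force: [-1.0, 1.0, 6.1]
grip_width: 0.0154
```

Emit:
send_rows(moves=[[0,0,0,0.5],[0,0,0,1],[0,0,0,1],[0,0,0,1],[0,0,0,1],[0,0,0,1],[0,0,0,1],[0,0,0,1],[0,0,0,1],[0,0,0,1],[0,0,0,1],[0,0,0,1],[0,0,0,1],[0,0,0,1],[0,0,0,1],[0,0,0,0.5],[0,0,0,0],[0,0,0,0]])

```text
clock: 13.65
eef_pos: [0.5829, -0.0956, 0.0915]
tool_rot: [0.671, 0.741, 0.0, 0.001]
ft_force: [-1.7, -0.9, 6.8]
grip_width: 0.0149
```

Run:
```python
from h import *
o=monitor.get_obs(); print(o['clock'],o['joint_pos'].round(3),o['eef_pos'],o['ft_force'],o['ft_torque'])
shot('top','t6');crop('t6',165,125,290,218,6,'c10')
```

```text
13.65 [-1.620e-01  5.080e-01  2.400e-02  1.085e+00 -1.000e-03  1.310e+00] [ 0.58294689 -0.09555865  0.09146573] [-1.69871135 -0.88222767  6.82918234] [ 0.04001786  0.47772588 -0.04047863]
```

View pics/c10.png

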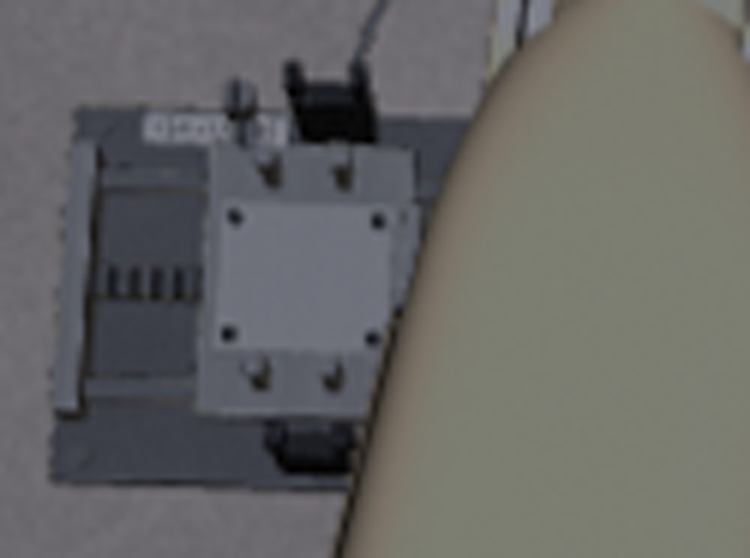

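Emit:
send_rows(moves=[[0,0,0,0.5],[0,0,0,1],[0,0,0,1],[0,0,0,1],[0,0,0,1],[0,0,0,1],[0,0,0,1],[0,0,0,1],[0,0,0,1],[0,0,0,1],[0,0,0,0],[0,0,0,0]])

```text
clock: 14.9
eef_pos: [0.5825, -0.0954, 0.0914]
tool_rot: [0.936, 0.352, 0.0, 0.0]
ft_force: [-3.0, 1.3, 6.9]
grip_width: 0.0151
```

Run:
```python
from h import *
o=monitor.get_obs(); print(o['clock'],o['joint_pos'].round(3),o['eef_pos'],o['ft_force'],o['ft_torque'])
shot('top','t7');crop('t7',165,125,290,218,6,'c11');shot('side','s7');crop('s7',165,165,290,265,6,'c12')
```

```text
14.9 [-0.162  0.508  0.024  1.086 -0.     2.26 ] [ 0.58253391 -0.0954048   0.09144447] [-3.02409812  1.29391767  6.88408717] [ 0.1260107   0.6530563  -0.09554692]
```

View pics/c11.png

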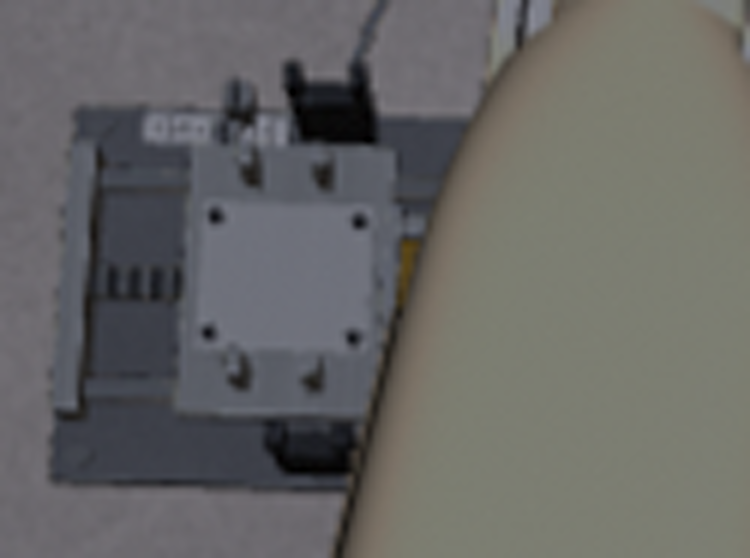

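View pics/c12.png

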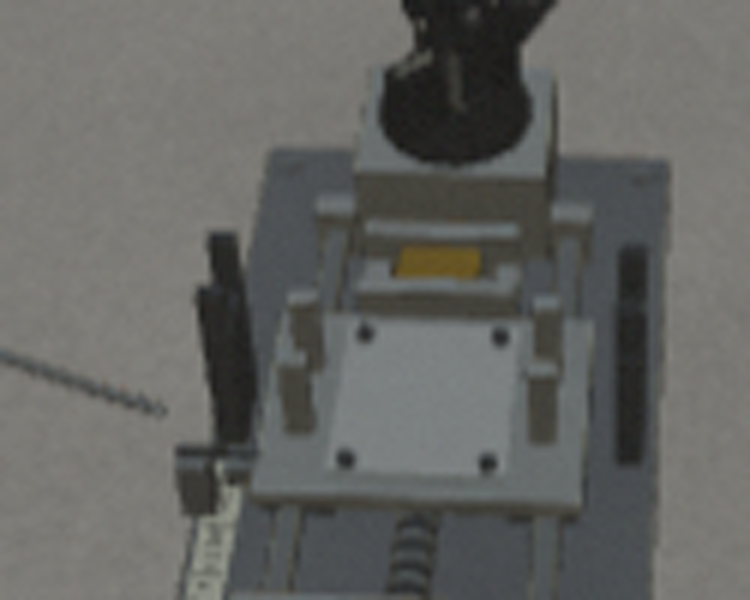

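Run:
```python
from h import *
def tr(a,b,z,name):
    A,B=load(a),load(b); g=lambda s:cv2.cvtColor(s['p'],cv2.COLOR_BGR2GRAY)
    return A,B,g(A),g(B)
A,B,ga,gb=tr('top0','t7',0,0)
A6=load('t6');g6=cv2.cvtColor(A6['p'],cv2.COLOR_BGR2GRAY)
# carriage deck patch with plate + screw holes in t6 -> t7 (2 left holes), z .054
yaw=np.radians(-1.8); ey=np.array([-np.sin(yaw),np.cos(yaw)])
def shift(g1,s1,g2,s2,c,w,h):
    up=4; 
    t=cv2.resize(g1[c[1]-h:c[1]+h,c[0]-w:c[0]+w],None,fx=up,fy=up,interpolation=cv2.INTER_CUBIC)
    S=cv2.resize(g2[c[1]-h-4:c[1]+h+4,c[0]-w-12:c[0]+w+12],None,fx=up,fy=up,interpolation=cv2.INTER_CUBIC)
    r=cv2.matchTemplate(S,t,cv2.TM_CCOEFF_NORMED); _,m,_,l=cv2.minMaxLoc(r)
    d=np.array([l[0]/up-12,l[1]/up-4]); p=atz(s1,[c],.055)[0]; q=atz(s2,[np.array(c)+d],.055)[0]
    return m,d,(q-p)[:2]@ey*1000
for c in [(207,161),(206,180),(208,153)]:
    print('0->6',shift(ga,A,g6,A6,c,6,5),'0->7',shift(ga,A,gb,B,c,6,5))
C=load('s7'); 
f=lambda L:[[165+(x+.5)/6-.5,165+(y+.5)/6-.5] for x,y in L]
p=atz(C,f([(240,455)]),.057)[0]; i=atz(C,f([(197,452)]),.054)[0]; print(p,i,(p-i)[:2]@ey*1000)
crop('s7',185,230,220,260,20,'c13')
```

```text
0->6 (0.9723400473594666, array([-3.75,  0.  ]), np.float64(11.305078761902827)) 0->7 (0.9840783476829529, array([-7.  , -0.25]), np.float64(21.14653177807211))
0->6 (0.9728356003761292, array([-3.75, -0.25]), np.float64(11.235525906618058)) 0->7 (0.9803761839866638, array([-7.  , -0.25]), np.float64(20.936798676822))
0->6 (0.9002393484115601, array([-4.  , -0.25]), np.float64(12.152895387137495)) 0->7 (0.9105682969093323, array([-7.  , -0.25]), np.float64(21.235961802871554))
[0.66393591 0.09615869 0.057     ] [0.68308614 0.09229889 0.054     ] 3.2563714898978535
```

View pics/c13.png

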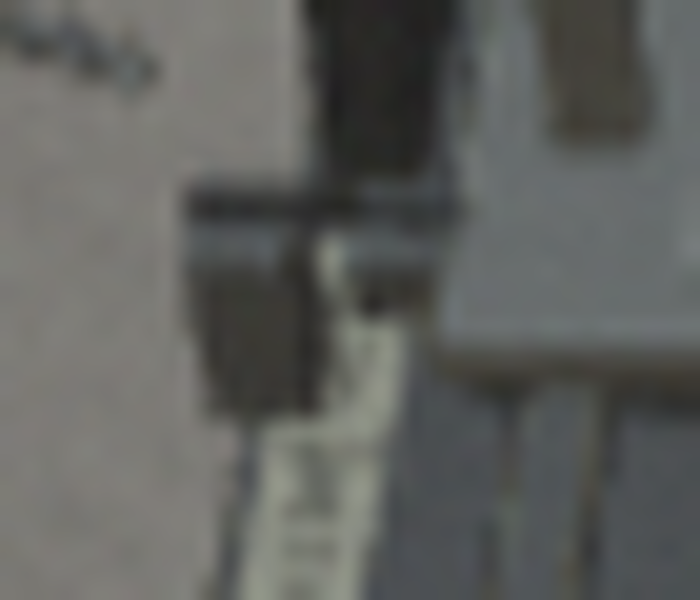

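The side view says +3.3 mm and dead reckoning says +4.8 mm beyond the index. I'll turn a little more for margin, then come part of the way back and measure closely.

Emit:
send_rows(moves=[[0,0,0,1],[0,0,0,1],[0,0,0,0],[0,0,0,0],[0,0,0,-1],[0,0,0,-1],[0,0,0,-1],[0,0,0,-1],[0,0,0,-1],[0,0,0,-1],[0,0,0,-1],[0,0,0,-1],[0,0,0,-1],[0,0,0,0],[0,0,0,0]])

```text
clock: 16.5
eef_pos: [0.5828, -0.0955, 0.0914]
tool_rot: [0.758, 0.652, 0.0, 0.001]
ft_force: [-2.3, -0.0, 7.3]
grip_width: 0.0151
```

Emit:
send_rows(moves=[[0,0,0,0],[0,0,0,0],[0,0,0,0],[0,0,0,0],[0,0,-0.02,0],[0,0,-0.04,0],[0,0,-0.04,0],[0,0,-0.03,-1],[0,0,0,-1],[0,0,0,-1],[0,0,0,-1],[0,0,0,-1],[0,0,0,-1],[0,0,0,-1],[0,0,0,-1],[0,0,0,-1],[0,0,0,-1],[0,0,0,-1],[0,0,0,-1],[0,0,0,-1]], claw=0.2)

```text
clock: 18.5
eef_pos: [0.5826, -0.0953, 0.22]
tool_rot: [0.207, 0.978, -0.0, -0.0]
ft_force: [0.7, 0.5, -0.0]
grip_width: 0.0509
```

Emit:
send_rows(moves=[[0,0,0,-0.965],[0,0,0,-0.965],[0,0,0,-0.965],[0,0,0,-0.965],[-0.0052,0.03,0.005,0],[-0.0052,0.03,0.005,0],[-0.0052,0.03,0.005,0],[-0.0052,0.03,0.005,0],[-0.0052,0.03,0.005,0],[-0.0052,0.03,0.005,0],[0,0,0,0],[0,0,0,0],[0,0,0,0]])

```text
clock: 19.8
eef_pos: [0.6202, 0.0827, 0.1903]
tool_rot: [0.018, 1.0, -0.0, -0.0]
ft_force: [0.3, -0.1, 0.4]
grip_width: 0.0512
```

Run:
```python
from h import *
o=monitor.get_obs(); print(o['clock'],o['joint_pos'].round(3),o['eef_pos'])
shot('wrist','w8')
```

```text
19.8 [ 0.133  0.512  0.297  1.356 -0.     0.169] [0.62023073 0.0827076  0.19030708]
```

View pics/w8.png

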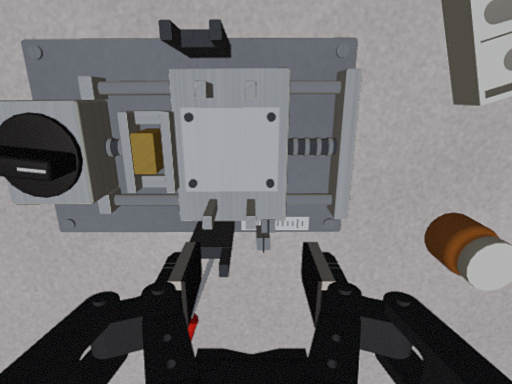

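Run:
```python
from h import *
crop('w8',225,190,325,260,8,'c14');crop('w8',95,90,195,210,6,'c15')
```

```text
(no output)
```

View pics/c14.png

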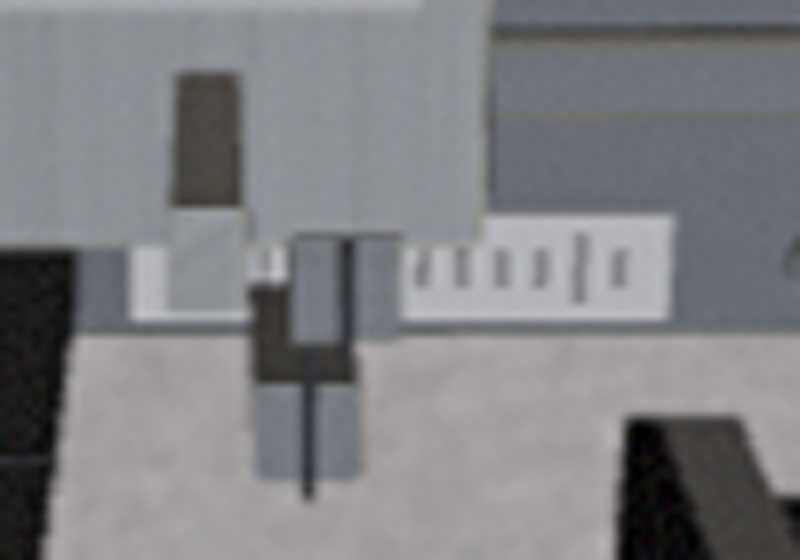

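View pics/c15.png

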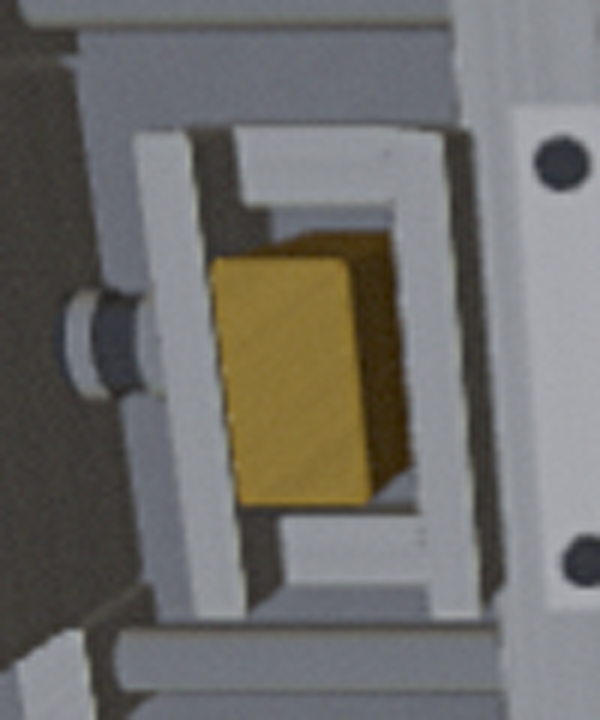

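```bash
cat > m.py <<'E'
from h import *
import sys
yaw=np.radians(-1.8); ey=np.array([-np.sin(yaw),np.cos(yaw)])
def rel(tag,p,i,x0,y0,k):
    s=load(tag); f=lambda a:[[x0+(a[0]+.5)/k-.5,y0+(a[1]+.5)/k-.5]]
    for zz in (0,-.003):
        P=atz(s,f(p),.057+zz)[0];I=atz(s,f(i),.054+zz)[0]; print(P.round(4),I.round(4),((P-I)[:2]@ey*1000).round(2))
E
python3 - <<'E'
from m import *
rel('w8',(347,300),(307,440),225,190,8)
s=load('w8');f=lambda a:[[95+(a[0]+.5)/6-.5,90+(a[1]+.5)/6-.5]]
# nut top edges z .072 at mid row
n=[atz(s,f(q),.072)[0][:2]@ey for q in [(226,380),(359,380)]]
print('nut width',n[1]-n[0])
# stage yaw check: plate far edge line, z=.016
a=atz(s,[[30,39],[355,39]],.016); print(np.degrees(np.arctan2(*(a[0]-a[1])[:2])))
v=atz(s,f((175,140)),.072);
E
```

```text
[0.6649 0.0969 0.057 ] [0.6853 0.0916 0.054 ] 4.66
[0.6663 0.097  0.054 ] [0.6869 0.0917 0.051 ] 4.71
nut width 0.01908195967477326
-177.75098475294678
```

Pointer is about +4.8 mm beyond the index with the nut against the knob-side horn. That leaves about 0.485 rad of counter-clockwise turn, so I go back to the knob.

Emit:
send_rows(moves=[[0.0052,-0.03,-0.002,0],[0.0052,-0.03,-0.002,0],[0.0052,-0.03,-0.002,0],[0.0052,-0.03,-0.002,0],[0.0052,-0.03,-0.002,0],[0.0052,-0.03,0,0],[0,0,0,1],[0,0,0,1],[0,0,0,1],[0,0,0,1],[0,0,0,1],[0,0,0,1],[0,0,0,1],[0,0,0,1]])

```text
clock: 21.25
eef_pos: [0.5824, -0.0967, 0.2008]
tool_rot: [0.409, 0.913, 0.0, 0.0]
ft_force: [0.3, -0.1, 0.2]
grip_width: 0.0512
```

Emit:
send_rows(moves=[[0,0,0,1],[0,0,0,1],[0,0,0,1],[0,0,0,1],[0,0,0,1],[0,0,0,1],[0,0,0,1],[0,0,0,1],[0,0,0,0.85],[0,0,0,0],[0,0,0,0]])

```text
clock: 22.35
eef_pos: [0.5825, -0.0962, 0.2006]
tool_rot: [0.758, 0.652, 0.0, 0.0]
ft_force: [-0.6, 0.1, -0.2]
grip_width: 0.0512
```

Run:
```python
from h import *
o=monitor.get_obs(); M=R.from_quat(o['tool_rot']).as_matrix(); print(o['clock'],o['joint_pos'].round(3),o['eef_pos'],np.degrees(np.arctan2(M[1,1],M[0,1])))
shot('wrist','w9')
q=R.from_quat([.758,.652,0,.001]).as_matrix(); print('target',np.degrees(np.arctan2(q[1,1],q[0,1])))
d=np.array([.5828,-.0955,.0914])-o['eef_pos'];print('tool delta',(M.T@d).round(4))
```

```text
22.35 [-0.164  0.434  0.201  1.337 -0.     1.557] [ 0.58248194 -0.09620832  0.20063899] -8.570735688347952
target -8.598453724434018
tool delta [0.0008 0.0002 0.1092]
```

View pics/w9.png

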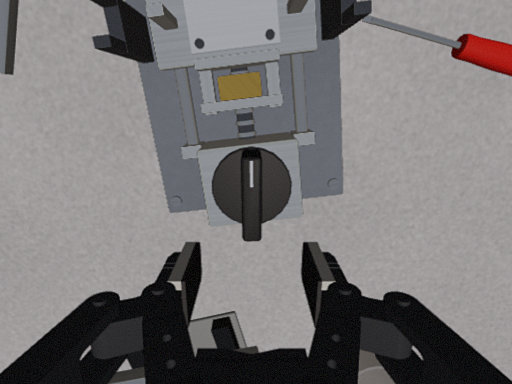

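Emit:
send_rows(moves=[[0.0008,0,0.03,0],[0,0,0.03,0],[0,0,0.025,0],[0,0,0.015,0],[0,0,0.009,0],[0,0,0,0],[0,0,0,0]], claw=0.2)

```text
clock: 23.1
eef_pos: [0.5834, -0.0947, 0.0921]
tool_rot: [0.758, 0.652, 0.0, 0.0]
ft_force: [0.3, -0.3, 0.9]
grip_width: 0.0508
```

Emit:
send_rows(moves=[[0,0,0,0],[0,0,0,0],[0,0,0,0],[0,0,0,0],[0,0,0,0],[0,0,0,0],[0,0,0,0],[0,0,0,0],[0,0,0,-0.6],[0,0,0,-1],[0,0,0,-1],[0,0,0,-1],[0,0,0,-0.8],[0,0,0,-0.45],[0,0,0,0],[0,0,0,0],[0,0,0,0]], claw=-1)

```text
clock: 24.8
eef_pos: [0.5828, -0.0945, 0.0926]
tool_rot: [0.579, 0.815, 0.0, 0.0]
ft_force: [-2.8, -0.2, 7.1]
grip_width: 0.0153
```

Emit:
send_rows(moves=[[0,0,0,0],[0,0,0,0],[0,0,0,0],[0,0,0,0],[0,0,-0.02,0],[0,0,-0.04,0],[0,0,-0.04,0],[0,0,-0.01,0]], claw=0.2)

```text
clock: 25.6
eef_pos: [0.5855, -0.095, 0.2066]
tool_rot: [0.579, 0.815, 0.002, 0.004]
ft_force: [0.8, -0.6, 0.6]
grip_width: 0.051
```

Run:
```python
from h import *
o=monitor.get_obs(); M=R.from_quat(o['tool_rot']).as_matrix(); a=np.degrees(np.arctan2(M[1,1],M[0,1])); print(o['clock'],o['joint_pos'].round(3),o['eef_pos'],a)
print('ccw needed to 88.2:',np.radians(88.2-a)); d=np.array([.62,.085,.19])-o['eef_pos']; t=np.radians(88.2); print('then tool shift',d@[np.cos(t+np.pi/2),np.sin(t+np.pi/2),0],d@[np.cos(t),np.sin(t),0],-d[2])
```

```text
25.6 [-0.161  0.43   0.211  1.342 -0.     1.075] [ 0.58548186 -0.09499416  0.20657761] 19.19551199679386
ccw needed to 88.2: 1.2043555143088747
then tool shift -0.028847351879986653 0.1809895812175326 0.01657760608971634
```

Emit:
send_rows(moves=[[0,0,0,-1],[0,0,0,-1],[0,0,0,-1],[0,0,0,-1],[0,0,0,-1],[0,0,0,-1],[0,0,0,-1],[0,0,0,-1],[0,0,0,-1],[0,0,0,-1],[0,0,0,-1],[0,0,0,-1],[-0.005,0.03,0.003,0],[-0.005,0.03,0.003,0],[-0.005,0.03,0.003,0],[-0.005,0.03,0.003,0],[-0.005,0.03,0.003,0],[-0.005,0.03,0.003,0],[0,0,0,0],[0,0,0,0]])

```text
clock: 27.6
eef_pos: [0.6189, 0.0849, 0.1824]
tool_rot: [0.017, 1.0, -0.0, -0.001]
ft_force: [-0.5, -0.5, 0.4]
grip_width: 0.0515
```

Run:
```python
from h import *
o=monitor.get_obs(); print(o['clock'],o['eef_pos'])
shot('wrist','w10');crop('w10',225,190,325,260,8,'c16');crop('w10',85,85,195,205,6,'c17')
```

```text
27.6 [0.61888288 0.08490357 0.18235015]
```

View pics/c16.png

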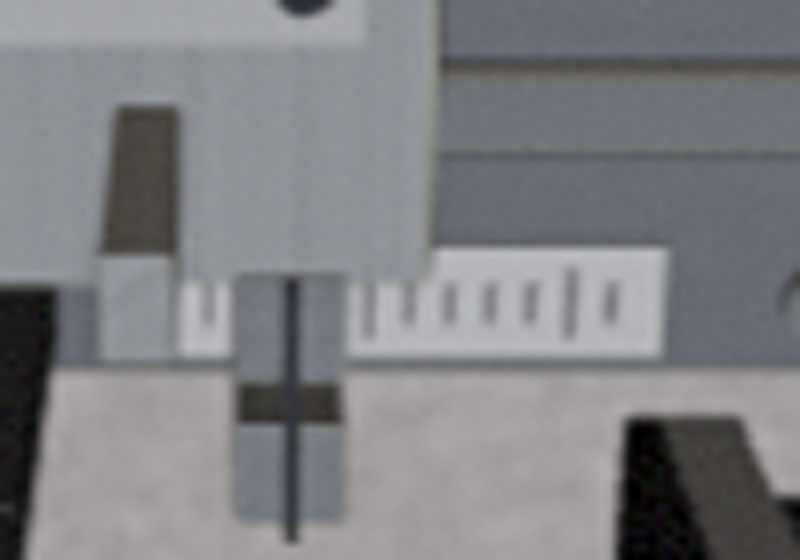

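View pics/c17.png

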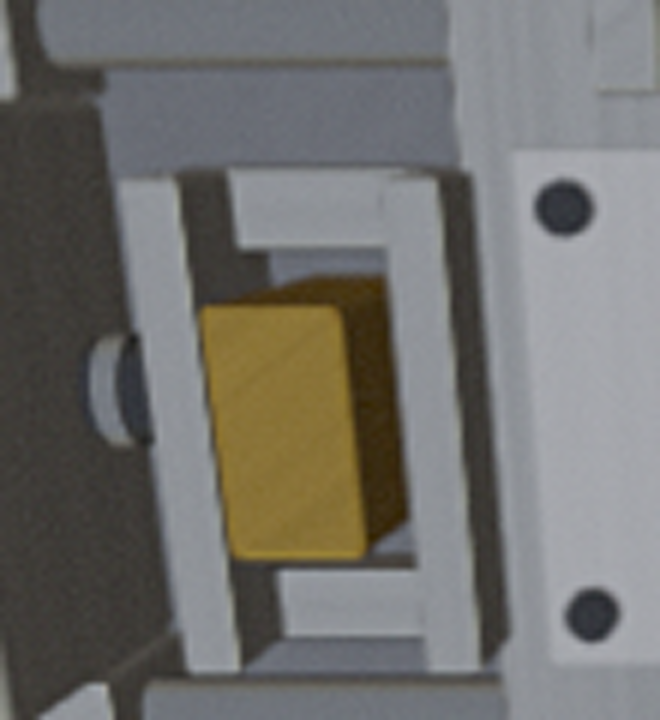

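The blades line up (pointer at column 291, index at 290 in the 8x crop, so about 0.1 mm) and the nut sits on the knob-side horn. Last, I check the bar in the side view.

Run:
```python
from m import *
rel('w10',(291,330),(290,470),225,190,8)
shot('side','s11');crop('s11',230,110,370,180,5,'c18')
```

```text
[0.6635 0.0921 0.057 ] [0.6837 0.0915 0.054 ] -0.1
[0.6649 0.0921 0.054 ] [0.6853 0.0916 0.051 ] -0.1
```

View pics/c18.png

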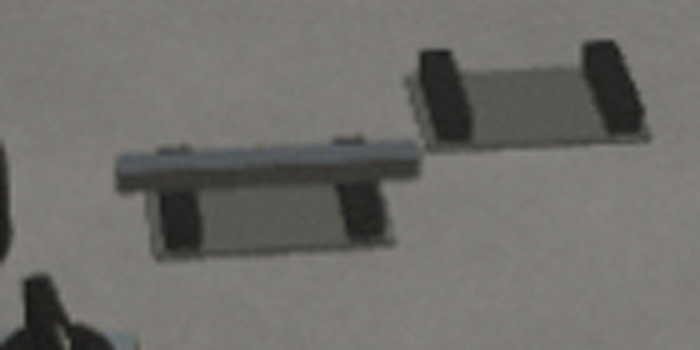

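Run:
```python
from h import *
s=load('w4'); b=atz(s,[[253.5,70],[253,260]],.048); r=atz(s,[[212,101],[295,101],[292,230],[218,230]],.028)
print(b,b.mean(0),r.mean(0)); order.job_done()
```

```text
[[ 0.35925908 -0.34686156  0.048     ]
 [ 0.55665282 -0.32959148  0.048     ]] [ 0.45795595 -0.33822652  0.048     ] [ 0.45795086 -0.33704853  0.028     ]
the job is handed in; nothing more can be done
```

The job is done and handed in at about 28 s on the robot's clock, well inside the 67 s limit. No verdict is reported back.

- **Bar:** I lifted the larger bar level out of the brackets and laid it across both strips of the left-hand rest. My measurement puts its centre about 1 mm from the rest's centre, and a last side view showed it still lying on both strips.
- **Carriage:** Turning only the knob, I ran the pointer beyond the index and came back towards the knob in two grasps. The final wrist view put the pointer 0.1 mm from level with the index, with the nut against the knob-side horn. The gripper was open and clear of everything.

**Checks that disagreed:** At the first stop beyond the index, the coarse side view gave +3.3 mm and dead reckoning gave +4.8 mm. I turned 0.2 rad further for margin, which should be about +6.8 mm at the peak. The close wrist view after coming part-way back (+4.7 mm, or about +5 mm by scaling from the block widths) agreed with the dead reckoning.

The first knob grasp also covered about 2.6 rad, more than the 1.5 rad you gave for one grasp. The arm stayed within its joint range throughout.

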